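# Swap the rolling pins between stand and drawer

## Robot

A 6-joint arm with a two-finger parallel gripper is mounted at the origin on the work surface. World frame = base frame: x ahead of the robot, y to its left, z up, the work surface at z = 0. Lengths are in mm, angles in rad, forces in N, time in s.
With the tool pointing down it reaches from about 275 to 750 mm from the base axis. Payload 10.2 kg.
Tool frame: the origin (TCP) lies midway between the tips of the shut fingers; the grasp point (between the pads) lies 19 mm behind it; z points along the fingers, y is the line along which they close (so a half turn about z gives the same grasp; the last joint's range is limited). The gripper opens to 85 mm and grips with 20 to 120 N. Pads are 22 mm wide; open, the fingers measure 114 mm over their backs; the gripper's body (76 mm by 85 mm) begins 54 mm behind the grasp point. The pads swing forward as they close: fully open they stand 13 mm farther back than shut.
Start: joints at [-1.477, 0.313, 1.498, -0, 1.331, -0.223], TCP at [163.539, -498.885, 231.294] pointing down, gripper open.
Joint ranges: [-2.94, 2.94], [-0.97, 2.17], [0.19, 2.56], [-1.23, 4.37], [0.02, 3.11], [-2.88, 2.88]. Speed limits (rad/s): [2.39, 2.39, 3.01, 3.14, 3.14, 3.14].

## Interface

Orientations are given as a unit quaternion [w, x, y, z].
In Python, from rig import ctrl gives the robot as it stands.
- The arm moves only by the tool arm_command, never from a script. Its argument "increments" is a list of rows, each an object with "dr": the turn, a rotation vector about the tool's x, y, z in units of pi/4 rad (1.0 is pi/4 rad), a list of three; "offset": the shift along the tool's x, y, z in units of 120 mm (1.0 is 120 mm), a list of three; "hand": the opening, from -1 (shut) to 1 (fully open). A call has 1 to 8 rows; each row shifts and turns the commanded pose from where the row before left it, along the tool's axes as they then stand; what a row does not reach is not made up. A row lasts 1/10 s, in which the tool goes at most 50 mm and 8.59 degrees, less where a joint would pass 70% of its speed; a pose out of reach is approached as far as the arm can. A call with a number of a shift or a turn outside -1 to 1 is refused whole. A call with a gripper value outside its range is refused whole. The fingers move at their own pace and stop on an object; "grip_force" is the grip in N (left out, the last holds). Time passes only in rows, so rows that do not move let the fingers close. It gives the time, the measured TCP pose, the force, the opening and the grip force at its end, in the units of the state.
- ctrl.sense(): the state, without advancing time (a new reading comes with each control period).
- ctrl.capture(name): name is "scene" or "top"; returns the picture (420x560x3 uint8, red, green, blue); there is no depth.
- ctrl.camera_info(name): a dict with "K" (3x3 intrinsics, pixels), "R" (3x3) and "t" (3): a world point X has camera coordinates R X + t. Camera axes: x right, y down, z forward; pixel columns grow to the right and rows downward; lengths in mm; the calibration is good to about 2 mm. A picture is of the moment at which its call begins. camera_info takes no time and is no camera call.
- ctrl.finish_job(): hands the job in; it is judged then, once.
The state is a dict: "time_s": time; "joints": joint angles; "dq": joint speeds; "tau": joint torques, N m; "eef_pos": TCP position; "ee_rot": TCP orientation; "force": force on the tool from outside, world axes, zero at the start; "wrist_torque": the same for the moment, N m; "grip_width": opening from 0.0 (shut) to 1.0 (fully open); "grip_force": force on a finger pad.
Only numpy, scipy, OpenCV 4.12 (cv2) and the standard library are available. Lean on these libraries where they do the work, as an engineer would, in place of code of your own. Each camera call takes 0.05 s, during which the arm holds its last target. There are 200 camera calls.

## Task

Swap the rolling pins: put the plain pin from the stand away in the open drawer, and fetch the one with two handles out of the drawer and lay it centrally in the notches of the stand. Set the pins down rather than dropping them, leave the other tools in the drawer, and finish with the drawer fully shut. Do not disturb the salt shaker and flour jar beside the stand.

Things in the scene. Friction and masses are not known exactly. Their poses are not given: they have to be found in the camera images.
- handled_pin: The rolling pin with two handles, plain pale beech, 192 mm long, 0.15 kg: a cylinder 40 mm in diameter and 120 mm long with a thin handle, 19 mm in diameter and 36 mm long, stepped down at each end. Lies loose in the drawer among the other tools, about lengthwise. Origin on its axis, in the middle of its length; x runs along its length; it may have rolled about x.
- plain_pin: The plain rolling pin without handles, pale beech, 188 mm long, 0.16 kg: a cylinder 40 mm in diameter over its middle 120 mm, tapering smoothly to 24 mm at both ends. At the start it lies on the stand. Origin on its axis, in the middle of its length; x runs along its length; it may have rolled about x.
- mallet: Beech mallet lying in the drawer: square head 60 mm long (along x), 40 mm wide and high, from x = -80 to -20 mm, on a round handle 18 mm thick that reaches to x = +78 mm. Origin on the handle's axis; x along the handle, away from the head.
- pestle: Turned beech pestle lying in the drawer, 170 mm long: thick head 40 mm in diameter from x = -85 to -30 mm, shaft 22 mm in diameter, short end knob 40 mm in diameter from x = 63 to 85 mm. Origin on its axis at mid length; x along its length.
- muddler: Beech muddler lying in the drawer: a straight rod 32 mm in diameter, 170 mm long, with no handles. Origin on its axis at mid length; x along its length.
- stand: Fixed wooden rolling-pin stand, base 130 x 80 x 12 mm. Two 12 mm thick uprights at x = +-34 mm end in 90-degree V notches, in which the 40 mm cylinder of a pin lies along the stand's x; the notch tips reach 86 mm up and 37 mm to either side. Between the uprights 56 mm is free for fingers, down to the base. Origin at the centre of its underside.
- stand_seat (a point): Where the middle of a pin's axis is when it rests centrally in the notches of the stand, 85 mm above the table; x is along the notches (either end of a pin may point either way), z up.
- chest_front (a point): Fixed low wooden chest, 260 mm deep (x), 434 mm wide (y), 120 mm high, with one wide drawer facing the robot. This point is the middle of the lower edge of its front face, x pointing into the chest, z up. The drawer is pushed in along this +x. The space inside is free up to 106 mm above the table.
- drawer (a joint): How far the drawer has been pushed in, in m: 0 = pulled out 235 mm, 0.235 = fully shut, front flush with the chest's front. It starts between 0 and 0.015, that is, standing open. Takes about 2 N plus 8 N per m/s to move, and stays where it is left.
- drawer_floor (a point): Centre of the drawer's floor, 18 mm above the table, moving with it; x inwards, z up. Inside: x -111 to +103 mm, y +-195 mm; side and back walls rise 52 mm above the floor, the front panel (12 mm thick) 76 mm. The tools lie side by side along x, two to either side of a free middle space 110 mm wide (y = 0) for one pin; three 24 mm wooden stoppers stand in the corners.
- drawer_handle (a point): Middle of the steel bar handle on the drawer front, 140 mm long along y, about 10 mm thick, 58 mm above the table and 35 mm in front of the drawer's front panel; the drawer can be pushed in by it.
- salt: White mushroom-shaped salt shaker, 52 mm across, 60 mm high. Bystander. Origin at the centre of its underside.
- flour_jar: Glass jar with a wooden cap, 84 mm across, 110 mm high. Bystander. Origin at the centre of its underside.
Things that resemble listed ones, but are neither listed nor needed, are in the scene too. What is shaped like the handled_pin but blue is not meant.

How it is judged (in metres and radians):
At the end, for the whole second after the job is handed in: Handled pin at rest in the stand's notches: middle within 18 mm along, 6 mm across and in height of the seat, axis within 0.1 rad. Plain pin, mallet, pestle and muddler at rest in the drawer (origins within 105 mm in x, 190 mm in y, 65 mm above its floor). Drawer shut to within 6 mm (x of handled_pin in the frame of stand_seat between -0.018 and 0.018 m and y of handled_pin in the frame of stand_seat between -0.006 and 0.006 m and z of handled_pin in the frame of stand_seat between -0.006 and 0.006 m and angle between the x axis of handled_pin and the x axis of stand_seat, either way round below 0.1 rad and linear speed of handled_pin below 0.02 m/s and x of plain_pin in the frame of drawer_floor between -0.105 and 0.105 m and y of plain_pin in the frame of drawer_floor between -0.19 and 0.19 m and z of plain_pin in the frame of drawer_floor between 0 and 0.065 m and linear speed of each of plain_pin, mallet, pestle, muddler below 0.03 m/s and x of mallet in the frame of drawer_floor between -0.105 and 0.105 m and y of mallet in the frame of drawer_floor between -0.19 and 0.19 m and z of mallet in the frame of drawer_floor between 0 and 0.065 m and x of pestle in the frame of drawer_floor between -0.105 and 0.105 m and y of pestle in the frame of drawer_floor between -0.19 and 0.19 m and z of pestle in the frame of drawer_floor between 0 and 0.065 m and x of muddler in the frame of drawer_floor between -0.105 and 0.105 m and y of muddler in the frame of drawer_floor between -0.19 and 0.19 m and z of muddler in the frame of drawer_floor between 0 and 0.065 m and value of joint drawer above 0.229 m); the robot touches nothing.
It fails at once if a rolling pin is dropped: it falls free of the fingers faster than 0.9 m/s ((contact force between the fingers and handled_pin below 0.1 N and linear speed of handled_pin above 0.9 m/s) or (contact force between the fingers and plain_pin below 0.1 N and linear speed of plain_pin above 0.9 m/s)).
It fails at once if salt shaker or flour jar shifted by more than 30 mm or tipped by more than 0.4 rad (distance of any of salt, flour_jar from where it was at the start of the episode above 0.03 m or angle between any of salt, flour_jar's own z axis and vertical above 0.4 rad).
It also fails if it takes over 72 s, if anything falls off the work surface, if the arm or the gripper's body presses on something with over 40 N, if the wrist force passes 120 N, or if a joint passes its speed limit or range.

## Working session

There is one attempt and no reset: what is moved stays moved. The work goes in short steps, Python scripts to look and compute and a tool call to move; the robot and the scene stay as the last step left them, time stands still between calls to the robot, and variables do not carry over. Pictures are saved under pics/ and viewed, at most 12 in all, crops included, and the job is handed in when it is done.

Besides the shell and the picture viewer there is one more tool, called after "Call:" by a JSON object that holds its "method" and its "body". arm_command: Moves the arm, as the interface text tells. Shifts and turns lie within -1 to 1; 1 stands for 120 mm of shift or pi/4 rad of turn. Its arguments: {"type":"object","properties":{"increments":{"type":"array"},"grip_force":{"type":"number"}},"required":["increments"]}

```bash
mkdir -p pics; python3 - <<'E'
from rig import ctrl
import cv2,json
for n in("scene","top"):
    cv2.imwrite(f"pics/{n}0.png",ctrl.capture(n)[:,:,::-1])
    c=ctrl.camera_info(n);print(n,c)
print(ctrl.sense())
E
```

```text
scene {'K': array([[445.22247808,   0.        , 278.29418285],
       [  0.        , 445.22247808, 204.62936926],
       [  0.        ,   0.        ,   1.        ]]), 'R': array([[ 0.91213361,  0.4096653 , -0.01366096],
       [ 0.21792023, -0.51289546, -0.83033067],
       [-0.34716431,  0.75439551, -0.55710355]]), 't': array([-431.43085687,  -86.55763659, 1583.44410918])}
top {'K': array([[392.53489435,   0.        , 284.90320792],
       [  0.        , 392.53489435, 205.09320572],
       [  0.        ,   0.        ,   1.        ]]), 'R': array([[-0.02793376, -0.99945882, -0.01737151],
       [-0.99272228,  0.02977362, -0.11668761],
       [ 0.11714167,  0.01398556, -0.99301673]]), 't': array([-72.47364465, 514.75612876, 990.33298052])}
{'time_s': 0.1, 'joints': array([-1.47739282e+00,  3.13378233e-01,  1.49835652e+00, -2.39066470e-05,
        1.33098069e+00, -2.23381509e-01]), 'dq': array([-0.00116578, -0.00022701, -0.0011976 ,  0.00021516,  0.00099945,
       -0.00197137]), 'tau': array([ 2.38997331e-03, -4.12902761e+01, -2.60143518e+01, -2.15766408e-04,
        3.03092587e-03, -5.54559364e-06]), 'eef_pos': array([ 163.51477411, -498.64983447,  230.8021166 ]), 'ee_rot': array([-5.60967389e-04,  9.87481506e-01,  1.57733829e-01,  2.48739166e-05]), 'force': array([-1.10847271,  0.51216894,  0.51136779]), 'wrist_torque': array([0.01606414, 0.00125728, 0.0351098 ]), 'grip_force': 0.0, 'grip_width': 1.0027202563187412}
```

View pics/top0.png

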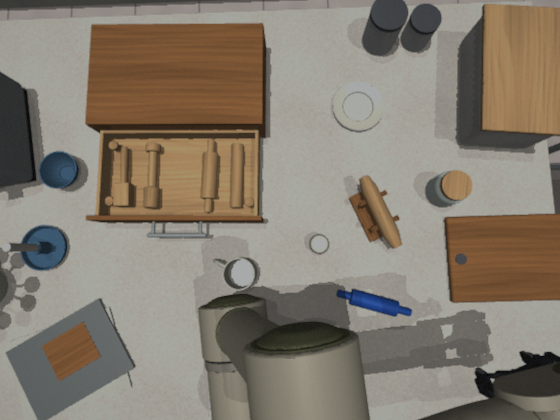

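View pics/scene0.png

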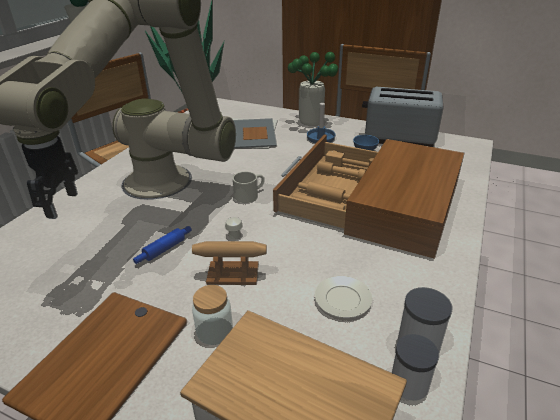

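Top view: the plain pin lies on the stand at about (380,212). Could be taken for the handled pin:
- two-handled tool in the drawer at (209,175)
- pestle (152,175), with one thick head and a small knob
- muddler (237,175), a straight rod
- mallet (122,178)
- blue pin (374,302), which is the decoy
- plain pin (380,212), which has no handles

I choose (209,175). Salt is at (319,243), the flour jar at (455,186) and a cup at (240,272).

```bash
cat > h.py <<'E'
from rig import ctrl
import cv2,numpy as np
from scipy.spatial.transform import Rotation as Rn
def ray(n,uv,z):
    c=ctrl.camera_info(n);d=c["R"].T@np.linalg.inv(c["K"])@[uv[0],uv[1],1];o=-c["R"].T@c["t"]
    return o+d*(z-o[2])/d[2]
def proj(n,X):
    c=ctrl.camera_info(n);p=c["K"]@(c["R"]@np.array(X,float)+c["t"]);return p[:2]/p[2]
def st():
    s=ctrl.sense();R=Rn.from_quat(np.roll(s["ee_rot"],-1)).as_matrix()
    return s,np.array(s["eef_pos"]),R
E
python3 - <<'E'
from h import *
im=cv2.imread("pics/top0.png")
a=cv2.resize(im[120:260,80:270],None,fx=4,fy=4,interpolation=cv2.INTER_CUBIC)
cv2.imwrite("pics/c1.png",a)
a=cv2.resize(im[165:265,300:480],None,fx=4.4,fy=4.4,interpolation=cv2.INTER_CUBIC)
cv2.imwrite("pics/c2.png",a)
E
```

```text
(no output)
```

View pics/c1.png

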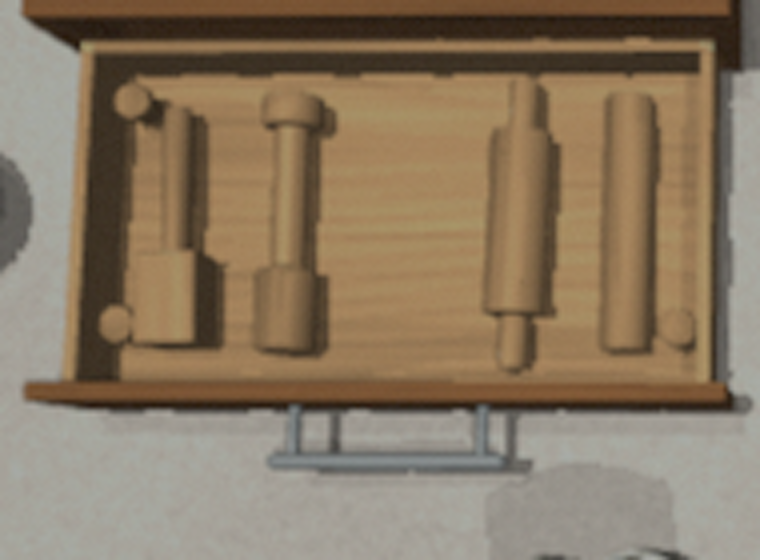

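View pics/c2.png

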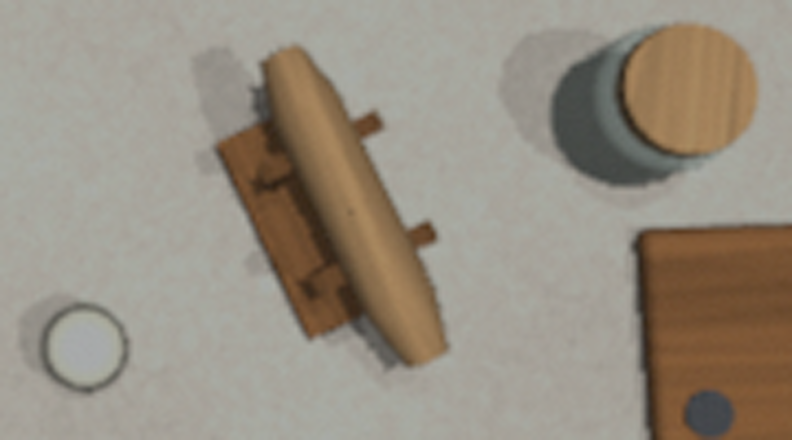

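Crop 1 confirms the choice: a barrel with two stepped handles, axis from (524,80) to (514,370), lying among mallet, pestle and muddler. Crop 2 shows the plain pin's ends at (285,50) and (428,358), the right-hand notch tips at (371,123) and (425,235), and the base corners at (218,148) and (313,337).

```bash
python3 - <<'E'
from h import *
np.set_printoptions(precision=1,suppress=True)
f1=lambda x,y:(80+(x+.5)/4-.5,120+(y+.5)/4-.5); f2=lambda x,y:(300+(x+.5)/4.4-.5,165+(y+.5)/4.4-.5)
def seg(nm,f,a,b,z):
    A,B=ray("top",f(*a),z),ray("top",f(*b),z);d=(B-A)[:2]
    print(nm,A[:2],B[:2],"mid",((A+B)/2)[:2],"len",np.linalg.norm(d),"ang",np.arctan2(d[1],d[0]))
seg("hpin",f1,(514,370),(524,80),38)
seg("hbarrel",f1,(517,312),(521,129),38)
seg("pestle",f1,(290,350),(296,92),38)
seg("muddler",f1,(627,350),(630,94),34)
seg("mallet",f1,(166,345),(176,107),38)
seg("ppin",f2,(424,360),(285,48),85)
seg("tipsR",f2,(425,235),(371,123),86)
seg("baseL",f2,(313,337),(218,148),12)
seg("handle",f1,(272,461),(500,461),58)
seg("front top",f1,(25,387),(728,387),94)
seg("front top lo",f1,(25,402),(728,402),94)
seg("back wall top",f1,(85,44),(710,44),70)
seg("side walls",f1,(80,200),(706,200),70)
print("salt",ray("top",f2(85,346),55),"jar",ray("top",f2(690,90),110))
print("blue",ray("top",(374,302),15))
# scene view check of plain pin
for X in ([0,0,0],):pass
E
```

```text
hpin [499.1 111. ] [691.1 103.5] mid [595.1 107.3] len 192.08057947875352 ang -0.03947460305995125
hbarrel [536.8 108.9] [658.1 105.6] mid [597.4 107.3] len 121.28040691133226 ang -0.026994208058630866
pestle [516.5 256.5] [687.9 254.5] mid [602.2 255.5] len 171.4499751480033 ang -0.011478218707778393
muddler [510.4  38.4] [680.4  34.1] mid [595.4  36.3] len 170.09648610942122 ang -0.025152936053567544
mallet [522.1 337.4] [680.3 334.1] mid [601.2 335.8] len 158.23280945291157 ang -0.020935931540530528
ppin [ 397.4 -353.4] [ 573.5 -286.4] mid [ 485.5 -319.9] len 188.38847140183447 ang 0.3636597473408016
tipsR [ 466.  -357.8] [ 529.4 -331.7] mid [ 497.7 -344.8] len 68.5564246469567 ang 0.39090225136753337
baseL [ 413.1 -308. ] [ 527.6 -257.2] mid [ 470.4 -282.6] len 125.23026036530341 ang 0.41734068602543906
handle [444.  259.9] [439.8 115.9] mid [441.9 187.9] len 144.05525930100703 ang -1.5994548612433308
front top [491.7 399.2] [479. -31.] mid [485.3 184.1] len 430.4063620251451 ang -1.6002747730769544
front top lo [482.4 398.9] [469.8 -30.8] mid [476.1 184.1] len 429.9204698417915 ang -1.6001078442991723
back wall top [714.7 380. ] [701.2 -22.3] mid [708.  178.8] len 402.5531541367393 ang -1.604196434635758
side walls [612.5 380.4] [600.  -17.8] mid [606.2 181.3] len 398.43099890569295 ang -1.6023876058988302
salt [ 410.9 -170.1   55. ] jar [ 538.8 -499.3  110. ]
blue [ 258.5 -307.4   15. ]
```

```bash
cat >> h.py <<'E'
def plan(x,y,z,yaw):
    "turn first (about tool z), then shift; units of the interface"
    s,p,R=st();cur=np.arctan2(R[1,0],R[0,0]);dy=(yaw-cur+np.pi/2)%np.pi-np.pi/2
    tgt=cur+dy;c,sn=np.cos(tgt),np.sin(tgt)
    Rt=np.array([[c,sn,0],[sn,-c,0],[0,0,-1.]])
    tilt=Rn.from_matrix(R.T@Rt).as_rotvec()/(np.pi/4)
    off=Rt.T@(np.array([x,y,z])-p)/120
    print("t",s["time_s"],"p",p.round(1),"yaw",round(cur,3),"w",round(s["grip_width"],2),"gf",s["grip_force"],"F",np.round(s["force"],1))
    print("turn",tilt.round(3),"off",off.round(3),"rows>=",np.ceil(np.linalg.norm(off)*120/46),np.ceil(abs(tilt[2])/.18))
def pinmask():
    im=cv2.imread("pics/top0.png");h=cv2.cvtColor(im,cv2.COLOR_BGR2HSV)
    m=cv2.inRange(h,(8,70,105),(22,255,255))[170:255,340:410]
    m=cv2.morphologyEx(m,cv2.MORPH_OPEN,np.ones((5,5),np.uint8))
    n,l,s,c=cv2.connectedComponentsWithStats(m);k=1+np.argmax(s[1:,4])
    ys,xs=np.where(l==k);uv=np.c_[xs+340,ys+170].astype(float)
    P=np.array([ray("top",u,85)[:2] for u in uv]);mu=P.mean(0);_,S,V=np.linalg.svd(P-mu,full_matrices=False)
    print("pin",len(uv),mu,np.arctan(V[0,1]/V[0,0]),"L",np.ptp((P-mu)@V[0]),"W",np.ptp((P-mu)@V[1]))
E
python3 - <<'E'
from h import *
pinmask();plan(486,-319.5,180,.38)
E
```

```text
pin 1019 [ 484.12614815 -321.59261839] 0.39487374414517395 L 187.68712215505076 W 36.32849434681171
t 0.1 p [ 163.5 -498.6  230.8] yaw 0.317 w 1.0 gf 0.0 F [-1.1  0.5  0.5]
turn [-0.001 -0.    -0.08 ] off [ 3.049 -0.39   0.423] rows>= 9.0 1.0
```

Call:
{"method": "arm_command", "body": {"increments": [{"dr":[0,0,-0.093],"offset":[0,0,0],"hand":1},{"dr":[0,0,0],"offset":[0.38,-0.045,0.05],"hand":1},{"dr":[0,0,0],"offset":[0.38,-0.045,0.05],"hand":1},{"dr":[0,0,0],"offset":[0.38,-0.045,0.05],"hand":1},{"dr":[0,0,0],"offset":[0.38,-0.045,0.05],"hand":1},{"dr":[0,0,0],"offset":[0.38,-0.045,0.05],"hand":1},{"dr":[0,0,0],"offset":[0.38,-0.045,0.05],"hand":1},{"dr":[0,0,0],"offset":[0.38,-0.045,0.05],"hand":1}], "grip_force": 30}}

```text
time_s: 0.9
eef_pos: [445.9, -341.3, 188.8]
ee_rot: [-0.0, 0.981, 0.194, -0.0]
force: [-0.4, -1.3, 0.3]
grip_width: 1.0
grip_force: 0.0
```

Call:
{"method": "arm_command", "body": {"increments": [{"dr":[0,0,0],"offset":[0.38,-0.04,0.05],"hand":1},{"dr":[0,0,0],"offset":[0,0,0],"hand":1},{"dr":[0,0,0],"offset":[0,0,0],"hand":1}]}}

```text
time_s: 1.2
eef_pos: [485.0, -320.2, 182.6]
ee_rot: [-0.0, 0.981, 0.195, -0.0]
force: [-1.0, 0.4, -0.3]
grip_width: 1.001
grip_force: 0.0
```

```bash
python3 - <<'E'
from h import *
plan(485.5,-320,67,.39)
E
```

```text
t 1.2 p [ 485.  -320.2  182.6] yaw 0.392 w 1.0 gf 0.0 F [-1.   0.4 -0.3]
turn [-0.001  0.001  0.002] off [ 0.005 -0.     0.964] rows>= 3.0 1.0
```

Call:
{"method": "arm_command", "body": {"increments": [{"dr":[0,0,0],"offset":[0,0,0.25],"hand":1},{"dr":[0,0,0],"offset":[0,0,0.25],"hand":1},{"dr":[0,0,0],"offset":[0,0,0.25],"hand":1},{"dr":[0,0,0],"offset":[0,0,0.214],"hand":1},{"dr":[0,0,0],"offset":[0,0,0],"hand":1},{"dr":[0,0,0],"offset":[0,0,0],"hand":-1},{"dr":[0,0,0],"offset":[0,0,0],"hand":-1},{"dr":[0,0,0],"offset":[0,0,0],"hand":-1}], "grip_force": 40}}

```text
time_s: 2.0
eef_pos: [485.0, -321.4, 69.2]
ee_rot: [0.001, 0.981, 0.193, 0.001]
force: [-4.9, 14.0, 9.6]
grip_width: 0.516
grip_force: 9.0
```

Call:
{"method": "arm_command", "body": {"increments": [{"dr":[0,0,0],"offset":[0,0,0],"hand":-1},{"dr":[0,0,0],"offset":[0,0,0],"hand":-1},{"dr":[0,0,0],"offset":[0,0,0],"hand":-1}]}}

```text
time_s: 2.3
eef_pos: [484.2, -319.3, 69.1]
ee_rot: [-0.002, 0.981, 0.194, -0.001]
force: [-6.9, 10.2, 12.9]
grip_width: 0.456
grip_force: 39.1
```

Call:
{"method": "arm_command", "body": {"increments": [{"dr":[0,0,0],"offset":[0,0,-0.1],"hand":-1},{"dr":[0,0,0],"offset":[0,0,-0.2],"hand":-1},{"dr":[0,0,0],"offset":[0,0,-0.3],"hand":-1},{"dr":[0,0,0],"offset":[0,0,-0.3],"hand":-1},{"dr":[0,0,0],"offset":[0,0,-0.2],"hand":-1},{"dr":[0,0,0],"offset":[0,0,0],"hand":-1},{"dr":[0,0,0],"offset":[0,0,0],"hand":-1}]}}

```text
time_s: 3.0
eef_pos: [484.6, -320.8, 199.3]
ee_rot: [0.0, 0.981, 0.194, 0.0]
force: [-0.1, 0.2, -3.1]
grip_width: 0.456
grip_force: 40.9
```

```bash
python3 - <<'E'
from h import *
cv2.imwrite("pics/t1.png",ctrl.capture("scene")[120:330,80:360,::-1])
plan(599,181.5,200,-.03)
E
```

```text
t 3.05 p [ 484.3 -320.5  198.4] yaw 0.39 w 0.45 gf 40.85669159889221 F [ 0.8 -0.2 -1.9]
turn [-0.002  0.001  0.534] off [ 0.83  -4.21  -0.013] rows>= 12.0 3.0
```

View pics/t1.png

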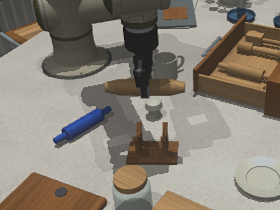

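The plain pin is held level above the empty stand (stand at about (152,150) in the crop). Now to the drawer.

Call:
{"method": "arm_command", "body": {"increments": [{"dr":[0,0,0.134],"offset":[0,0,0],"hand":-1},{"dr":[0,0,0.134],"offset":[0,0,0],"hand":-1},{"dr":[0,0,0.133],"offset":[0,0,0],"hand":-1},{"dr":[0,0,0.133],"offset":[0,0,0],"hand":-1},{"dr":[0,0,0],"offset":[0.03,-0.16,0],"hand":-1},{"dr":[0,0,0],"offset":[0.06,-0.3,0],"hand":-1},{"dr":[0,0,0],"offset":[0.06,-0.3,0],"hand":-1},{"dr":[0,0,0],"offset":[0.06,-0.3,0],"hand":-1}]}}

```text
time_s: 3.85
eef_pos: [513.5, -192.0, 198.4]
ee_rot: [-0.001, 1.0, -0.014, -0.001]
force: [0.4, -0.4, -1.9]
grip_width: 0.453
grip_force: 40.9
```

Call:
{"method": "arm_command", "body": {"increments": [{"dr":[0,0,0],"offset":[0.06,-0.3,0],"hand":-1},{"dr":[0,0,0],"offset":[0.06,-0.3,0],"hand":-1},{"dr":[0,0,0],"offset":[0.06,-0.3,0],"hand":-1},{"dr":[0,0,0],"offset":[0.06,-0.3,0],"hand":-1},{"dr":[0,0,0],"offset":[0.06,-0.3,0],"hand":-1},{"dr":[0,0,0],"offset":[0.06,-0.3,0],"hand":-1},{"dr":[0,0,0],"offset":[0.06,-0.3,0],"hand":-1},{"dr":[0,0,0],"offset":[0.06,-0.3,0],"hand":-1}]}}

```text
time_s: 4.65
eef_pos: [579.1, 94.2, 198.4]
ee_rot: [-0.0, 1.0, -0.014, -0.001]
force: [0.6, -1.1, -1.7]
grip_width: 0.453
grip_force: 40.9
```

Call:
{"method": "arm_command", "body": {"increments": [{"dr":[0,0,0],"offset":[0.06,-0.3,0],"hand":-1},{"dr":[0,0,0],"offset":[0.06,-0.3,0],"hand":-1},{"dr":[0,0,0],"offset":[0.02,-0.15,0],"hand":-1},{"dr":[0,0,0],"offset":[0,0,0],"hand":-1},{"dr":[0,0,0],"offset":[0,0,0],"hand":-1}]}}

```text
time_s: 5.15
eef_pos: [598.7, 181.0, 198.9]
ee_rot: [0.0, 1.0, -0.014, -0.001]
force: [-0.4, -0.5, -2.1]
grip_width: 0.456
grip_force: 40.9
```

```bash
python3 - <<'E'
from h import *
cv2.imwrite("pics/t2.png",cv2.resize(ctrl.capture("top")[110:250,60:290,::-1],None,fx=3.4,fy=3.4))
plan(599,181.5,20,-.03)
E
```

```text
t 5.2 p [598.9 180.4 199.2] yaw -0.03 w 0.45 gf 40.878829658031464 F [-0.5  0.3 -1.7]
turn [0.001 0.001 0.001] off [ 0.    -0.009  1.493] rows>= 4.0 1.0
```

View pics/t2.png

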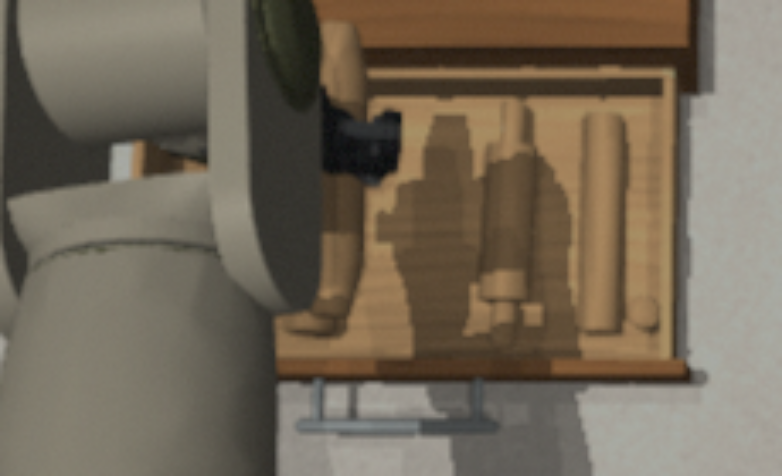

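The pin hangs clear over the free middle lane; front and back walls leave about 13 mm at each end. Shift 3 mm forward and lower.

Call:
{"method": "arm_command", "body": {"increments": [{"dr":[0,0,0],"offset":[-0.025,-0.009,0.2],"hand":-1},{"dr":[0,0,0],"offset":[0,0,0.3],"hand":-1},{"dr":[0,0,0],"offset":[0,0,0.3],"hand":-1},{"dr":[0,0,0],"offset":[0,0,0.3],"hand":-1},{"dr":[0,0,0],"offset":[0,0,0.2],"hand":-1},{"dr":[0,0,0],"offset":[0,0,0.1],"hand":-1},{"dr":[0,0,0],"offset":[0,0,0.04],"hand":-1},{"dr":[0,0,0],"offset":[0,0,0],"hand":-1}]}}

```text
time_s: 6.0
eef_pos: [596.7, 181.9, 27.4]
ee_rot: [-0.0, 1.0, -0.015, 0.0]
force: [-1.2, -0.7, -2.3]
grip_width: 0.454
grip_force: 40.9
```

Call:
{"method": "arm_command", "body": {"increments": [{"dr":[0,0,0],"offset":[0,0,0.015],"hand":-1},{"dr":[0,0,0],"offset":[0,0,0],"hand":-1}]}}

```text
time_s: 6.2
eef_pos: [596.8, 182.4, 26.0]
ee_rot: [-0.0, 1.0, -0.015, 0.001]
force: [-0.1, -0.6, -1.3]
grip_width: 0.456
grip_force: 40.9
```

Call:
{"method": "arm_command", "body": {"increments": [{"dr":[0,0,0],"offset":[0,0,0.015],"hand":-1},{"dr":[0,0,0],"offset":[0,0,0],"hand":-1}]}}

```text
time_s: 6.4
eef_pos: [596.3, 182.4, 23.4]
ee_rot: [-0.0, 1.0, -0.015, 0.0]
force: [0.0, 0.0, -1.2]
grip_width: 0.452
grip_force: 40.9
```

Call:
{"method": "arm_command", "body": {"increments": [{"dr":[0,0,0],"offset":[0,0,0.015],"hand":-1},{"dr":[0,0,0],"offset":[0,0,0],"hand":-1}]}}

```text
time_s: 6.6
eef_pos: [597.0, 182.4, 22.5]
ee_rot: [-0.0, 1.0, -0.015, 0.001]
force: [-0.3, -0.1, 4.2]
grip_width: 0.454
grip_force: 41.4
```

Call:
{"method": "arm_command", "body": {"increments": [{"dr":[0,0,0],"offset":[0,0,0],"hand":0.05},{"dr":[0,0,0],"offset":[0,0,0],"hand":0.2},{"dr":[0,0,0],"offset":[0,0,0],"hand":0.4},{"dr":[0,0,0],"offset":[0,0,0],"hand":0.4},{"dr":[0,0,0],"offset":[0,0,-0.1],"hand":0.4},{"dr":[0,0,0],"offset":[0,0,-0.3],"hand":0.4},{"dr":[0,0,0],"offset":[0,0,-0.35],"hand":0.4},{"dr":[0,0,0],"offset":[0,0,-0.35],"hand":0.4}]}}

```text
time_s: 7.4
eef_pos: [596.1, 182.3, 155.9]
ee_rot: [-0.0, 1.0, -0.015, 0.0]
force: [-0.5, -0.1, 0.9]
grip_width: 0.7
grip_force: 0.0
```

```bash
python3 - <<'E'
from h import *
plan(597,107.3,130,-.032)
im=ctrl.capture("top");cv2.imwrite("pics/t3.png",cv2.resize(im[110:250,60:290,::-1],None,fx=3.4,fy=3.4,interpolation=cv2.INTER_CUBIC))
cv2.imwrite("pics/stand.png",cv2.resize(im[165:265,300:480,::-1],None,fx=4.4,fy=4.4,interpolation=cv2.INTER_CUBIC))
a=cv2.imread("pics/t3.png");b=cv2.imread("pics/stand.png")
cv2.imwrite("pics/t3b.png",np.vstack([cv2.resize(a,(700,426)),])[:, 250:]); 
w=np.zeros((600,800,3),np.uint8);A=cv2.resize(a[:, 250:],(410,367));w[:367,:410]=A;B=cv2.resize(im[165:265,330:420,::-1],(390,433),interpolation=cv2.INTER_CUBIC);w[:433,410:]=B
cv2.imwrite("pics/mix.png",w)
E
```

```text
t 7.4 p [596.1 182.3 155.9] yaw -0.03 w 0.7 gf 0.0 F [-0.5 -0.1  0.9]
turn [-0.    -0.     0.003] off [0.027 0.625 0.215] rows>= 2.0 1.0
```

View pics/mix.png

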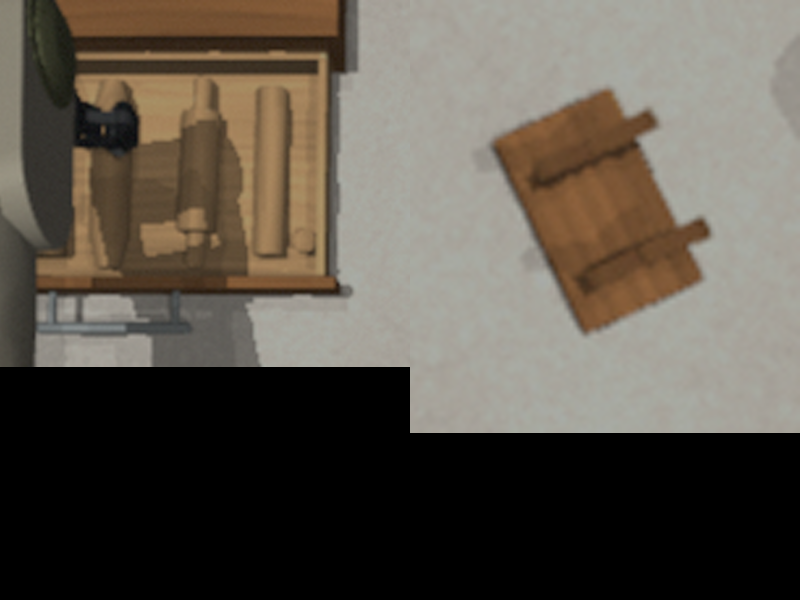

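The plain pin lies in the middle lane of the drawer (about (112,175) in the mix); the handled pin (200,165) hasn't moved. The empty stand's base corners are at (495,145), (610,90), (703,280) and (587,333).

Call:
{"method": "arm_command", "body": {"increments": [{"dr":[0,0,0],"offset":[0,0.3,0],"hand":0.4},{"dr":[0,0,0],"offset":[0,0.325,0.1],"hand":0.4},{"dr":[0,0,0],"offset":[0,0,0.2],"hand":0.4},{"dr":[0,0,0],"offset":[0,0,0.25],"hand":0.4},{"dr":[0,0,0],"offset":[0,0,0],"hand":0.4}]}}

```text
time_s: 7.95
eef_pos: [592.2, 107.1, 84.6]
ee_rot: [-0.0, 1.0, -0.015, -0.003]
force: [0.3, -0.5, 0.2]
grip_width: 0.7
grip_force: 0.0
```

```bash
python3 - <<'E'
from h import *
f=lambda x,y:(330+(x-410+.5)/4.333-.5,165+(y+.5)/4.333-.5)
C=np.array([ray("top",f(*c),12)[:2] for c in [(495,145),(610,90),(703,280),(587,333)]])
print(C.round(1),C.mean(0)); r=cv2.minAreaRect(C.astype(np.float32));print(r)
T=np.array([ray("top",f(*c),86)[:2] for c in [(654,118),(707,228),(534,183),(581,288)]]);print(T.round(1))
d1=C[0]-C[3];d2=C[1]-C[2];print(np.arctan2(d1[1],d1[0]),np.arctan2(d2[1],d2[0]),np.linalg.norm(d1),np.linalg.norm(d2))
d1=T[0]-T[1];d2=T[2]-T[3];print("tips",np.arctan2(d1[1],d1[0]),np.arctan2(d2[1],d2[0]),np.linalg.norm(d1),np.linalg.norm(d2),T.mean(0))
plan(596.5,107.3,22,-.032)
E
```

```text
[[ 528.1 -257.5]
 [ 559.8 -329.1]
 [ 442.3 -378.5]
 [ 412.5 -307.2]] [ 485.65048937 -318.0887417 ]
((485.8511657714844, -317.71563720703125), (127.51985931396484, 78.35606384277344), 22.810335159301758)
[[ 531.  -336.7]
 [ 467.8 -362.7]
 [ 496.1 -267.2]
 [ 436.2 -290.5]]
0.40657486298412354 0.39811553805784194 125.84929851876356 127.51987347034768
tips 0.39001949963628774 0.370816442933154 68.37218048222309 64.23014030574225 [ 482.78475192 -314.24650518]
t 7.95 p [592.2 107.1  84.6] yaw -0.03 w 0.7 gf 0.0 F [ 0.3 -0.5  0.2]
turn [0.    0.008 0.002] off [ 0.036 -0.003  0.522] rows>= 2.0 1.0
```

Call:
{"method": "arm_command", "body": {"increments": [{"dr":[0,0,0],"offset":[0.036,-0.003,0.2],"hand":0.4},{"dr":[0,0,0],"offset":[0,0,0.2],"hand":0.4},{"dr":[0,0,0],"offset":[0,0,0.1],"hand":0.4},{"dr":[0,0,0],"offset":[0,0,0.01],"hand":0.4},{"dr":[0,0,0],"offset":[0,0,0],"hand":0.4}]}}

```text
time_s: 8.45
eef_pos: [599.1, 107.7, 27.6]
ee_rot: [0.0, 1.0, -0.015, 0.001]
force: [0.7, 0.6, 0.1]
grip_width: 0.701
grip_force: 0.0
```

Call:
{"method": "arm_command", "body": {"increments": [{"dr":[0,0,0],"offset":[0,0,0],"hand":-1},{"dr":[0,0,0],"offset":[0,0,0],"hand":-1},{"dr":[0,0,0],"offset":[0,0,0],"hand":-1},{"dr":[0,0,0],"offset":[0,0,0],"hand":-1},{"dr":[0,0,0],"offset":[0,0,0],"hand":-1}]}}

```text
time_s: 8.95
eef_pos: [599.3, 107.7, 27.8]
ee_rot: [-0.0, 1.0, -0.015, 0.001]
force: [-1.4, -0.6, 6.1]
grip_width: 0.46
grip_force: 40.0
```

Grasp sits 6 mm high; reopen, lower, regrip.

Call:
{"method": "arm_command", "body": {"increments": [{"dr":[0,0,0],"offset":[0,0,0],"hand":0.2},{"dr":[0,0,0],"offset":[0,0,0],"hand":0.3},{"dr":[0,0,0],"offset":[0,0,0.045],"hand":0.3},{"dr":[0,0,0],"offset":[0,0,0],"hand":0.3},{"dr":[0,0,0],"offset":[0,0,0],"hand":0.3}]}}

```text
time_s: 9.45
eef_pos: [598.2, 107.6, 20.5]
ee_rot: [-0.0, 1.0, -0.015, -0.0]
force: [-0.1, -0.0, -0.2]
grip_width: 0.647
grip_force: 0.0
```

Call:
{"method": "arm_command", "body": {"increments": [{"dr":[0,0,0],"offset":[0,0,0],"hand":-1},{"dr":[0,0,0],"offset":[0,0,0],"hand":-1},{"dr":[0,0,0],"offset":[0,0,0],"hand":-1},{"dr":[0,0,0],"offset":[0,0,0],"hand":-1},{"dr":[0,0,0],"offset":[0,0,0],"hand":-1}]}}

```text
time_s: 9.95
eef_pos: [598.6, 107.6, 21.1]
ee_rot: [-0.0, 1.0, -0.015, 0.0]
force: [0.4, -0.2, 2.6]
grip_width: 0.456
grip_force: 40.2
```

Call:
{"method": "arm_command", "body": {"increments": [{"dr":[0,0,0],"offset":[0,0,-0.05],"hand":-1},{"dr":[0,0,0],"offset":[0,0,-0.15],"hand":-1},{"dr":[0,0,0],"offset":[0,0,-0.3],"hand":-1},{"dr":[0,0,0],"offset":[0,0,-0.35],"hand":-1},{"dr":[0,0,0],"offset":[0,0,-0.35],"hand":-1},{"dr":[0,0,0],"offset":[0,0,-0.25],"hand":-1},{"dr":[0,0,0],"offset":[0,0,0],"hand":-1},{"dr":[0,0,0],"offset":[0,0,0],"hand":-1}]}}

```text
time_s: 10.75
eef_pos: [598.1, 107.6, 194.5]
ee_rot: [0.0, 1.0, -0.015, -0.0]
force: [-0.5, -0.1, -2.6]
grip_width: 0.455
grip_force: 40.4
```

```bash
python3 - <<'E'
from h import *
im=ctrl.capture("top")[60:260,60:290,::-1]
cv2.imwrite("pics/t4.png",cv2.resize(im,None,fx=3,fy=3,interpolation=cv2.INTER_CUBIC))
plan(485.3,-319,200,.39)
E
```

```text
t 10.8 p [597.7 107.6 193.5] yaw -0.03 w 0.46 gf 40.42046248912811 F [ 0.3  0.3 -1.5]
turn [-0.001  0.003 -0.534] off [-2.218  2.932 -0.055] rows>= 10.0 3.0
```

View pics/t4.png

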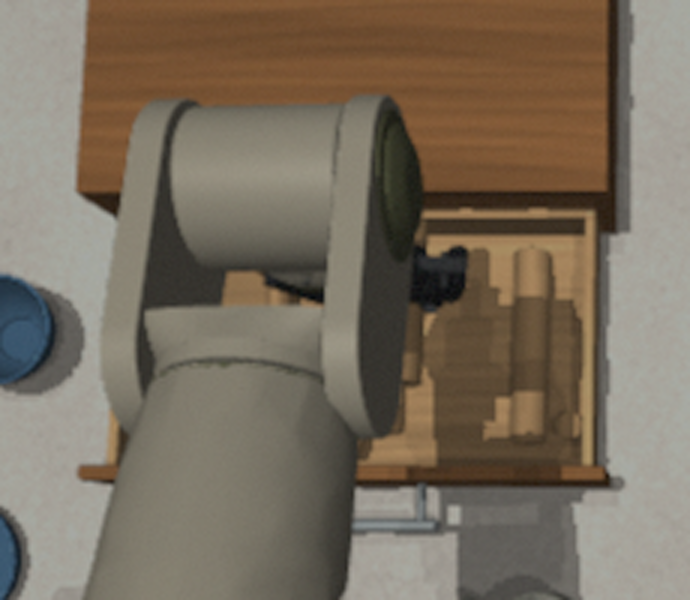

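The handled pin is lifted and the muddler is undisturbed. Carry it to the stand.

Call:
{"method": "arm_command", "body": {"increments": [{"dr":[0,0,-0.134],"offset":[0,0,0],"hand":-1},{"dr":[0,0,-0.134],"offset":[0,0,0],"hand":-1},{"dr":[0,0,-0.133],"offset":[0,0,0],"hand":-1},{"dr":[0,0,-0.133],"offset":[0,0,0],"hand":-1},{"dr":[0,0,0],"offset":[-0.1,0.13,0],"hand":-1},{"dr":[0,0,0],"offset":[-0.2,0.267,0],"hand":-1},{"dr":[0,0,0],"offset":[-0.2,0.267,0],"hand":-1},{"dr":[0,0,0],"offset":[-0.2,0.267,0],"hand":-1}]}}

```text
time_s: 11.6
eef_pos: [561.9, -28.7, 192.9]
ee_rot: [-0.001, 0.981, 0.194, -0.002]
force: [0.1, -0.7, -1.5]
grip_width: 0.455
grip_force: 40.5
```

Call:
{"method": "arm_command", "body": {"increments": [{"dr":[0,0,0],"offset":[-0.2,0.267,0],"hand":-1},{"dr":[0,0,0],"offset":[-0.2,0.267,0],"hand":-1},{"dr":[0,0,0],"offset":[-0.2,0.267,0],"hand":-1},{"dr":[0,0,0],"offset":[-0.2,0.267,0],"hand":-1},{"dr":[0,0,0],"offset":[-0.2,0.267,0],"hand":-1},{"dr":[0,0,0],"offset":[-0.2,0.267,0],"hand":-1},{"dr":[0,0,0],"offset":[-0.2,0.267,0],"hand":-1},{"dr":[0,0,0],"offset":[-0.1,0.13,0],"hand":-1}]}}

```text
time_s: 12.4
eef_pos: [486.2, -320.3, 192.7]
ee_rot: [-0.001, 0.981, 0.192, -0.001]
force: [0.5, 0.0, -1.8]
grip_width: 0.453
grip_force: 40.5
```

Call:
{"method": "arm_command", "body": {"increments": [{"dr":[0,0,0],"offset":[0,0,0],"hand":-1},{"dr":[0,0,0],"offset":[0,0,0],"hand":-1}]}}

```text
time_s: 12.6
eef_pos: [487.5, -317.3, 193.4]
ee_rot: [-0.001, 0.981, 0.193, -0.001]
force: [-0.6, 0.3, -1.2]
grip_width: 0.453
grip_force: 40.5
```

```bash
python3 - <<'E'
from h import *
cv2.imwrite("pics/t5.png",cv2.resize(ctrl.capture("scene")[120:330,100:360,::-1],None,fx=2.5,fy=2.5,interpolation=cv2.INTER_CUBIC))
plan(486.7,-318.4,69,.39)
E
```

```text
t 12.65 p [ 487.8 -316.9  193.8] yaw 0.39 w 0.45 gf 40.47223448753357 F [ 0.8  0.5 -0. ]
turn [-0.003  0.001  0.   ] off [-0.013  0.008  1.04 ] rows>= 3.0 1.0
```

View pics/t5.png

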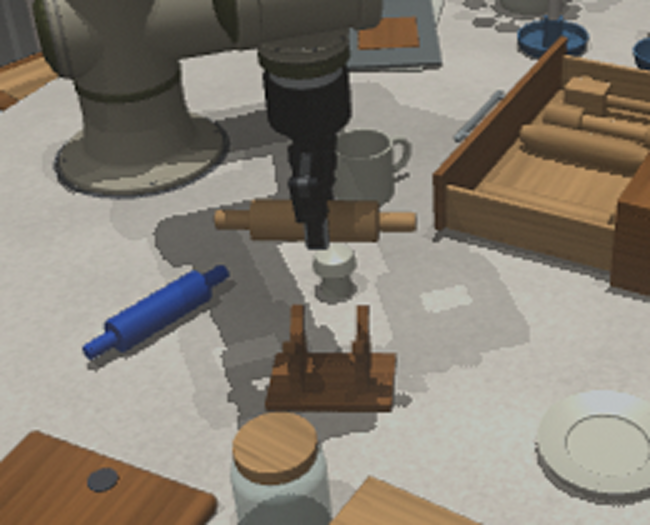

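The handled pin hangs level and centred in the fingers at (315,220), above the stand (330,370). Now lower it.

Call:
{"method": "arm_command", "body": {"increments": [{"dr":[0,0,0],"offset":[-0.013,0.008,0.2],"hand":-1},{"dr":[0,0,0],"offset":[0,0,0.3],"hand":-1},{"dr":[0,0,0],"offset":[0,0,0.25],"hand":-1},{"dr":[0,0,0],"offset":[0,0,0.15],"hand":-1},{"dr":[0,0,0],"offset":[0,0,0.07],"hand":-1},{"dr":[0,0,0],"offset":[0,0,0.02],"hand":-1},{"dr":[0,0,0],"offset":[0,0,0],"hand":-1}]}}

```text
time_s: 13.35
eef_pos: [487.2, -319.2, 76.6]
ee_rot: [0.0, 0.981, 0.194, 0.0]
force: [0.6, 0.5, -1.5]
grip_width: 0.454
grip_force: 40.5
```

Call:
{"method": "arm_command", "body": {"increments": [{"dr":[0,0,0],"offset":[0,0,0.015],"hand":-1},{"dr":[0,0,0],"offset":[0,0,0],"hand":-1}]}}

```text
time_s: 13.55
eef_pos: [487.0, -319.5, 74.9]
ee_rot: [0.0, 0.981, 0.194, 0.0]
force: [-0.9, 0.5, -1.6]
grip_width: 0.454
grip_force: 40.5
```

Call:
{"method": "arm_command", "body": {"increments": [{"dr":[0,0,0],"offset":[0,0,0.015],"hand":-1},{"dr":[0,0,0],"offset":[0,0,0],"hand":-1}]}}

```text
time_s: 13.75
eef_pos: [486.7, -319.4, 72.5]
ee_rot: [0.0, 0.981, 0.194, 0.0]
force: [0.3, 0.1, -2.0]
grip_width: 0.454
grip_force: 40.5
```

Call:
{"method": "arm_command", "body": {"increments": [{"dr":[0,0,0],"offset":[0,0,0.015],"hand":-1},{"dr":[0,0,0],"offset":[0,0,0],"hand":-1}]}}

```text
time_s: 13.95
eef_pos: [486.7, -319.4, 70.4]
ee_rot: [-0.0, 0.981, 0.194, -0.0]
force: [-0.3, -0.4, -2.6]
grip_width: 0.457
grip_force: 40.5
```

Call:
{"method": "arm_command", "body": {"increments": [{"dr":[0,0,0],"offset":[0,0,0.015],"hand":-1},{"dr":[0,0,0],"offset":[0,0,0],"hand":-1}]}}

```text
time_s: 14.15
eef_pos: [486.8, -319.3, 69.2]
ee_rot: [-0.0, 0.981, 0.194, 0.0]
force: [-1.3, 1.9, 4.0]
grip_width: 0.453
grip_force: 40.8
```

Call:
{"method": "arm_command", "body": {"increments": [{"dr":[0,0,0],"offset":[0,-0.004,0.006],"hand":-1},{"dr":[0,0,0],"offset":[0,0,0],"hand":-0.05},{"dr":[0,0,0],"offset":[0,0,0],"hand":0.05},{"dr":[0,0,0],"offset":[0,0,0],"hand":0.2},{"dr":[0,0,0],"offset":[0,0,0],"hand":0.5},{"dr":[0,0,0],"offset":[0,0,0],"hand":0.8},{"dr":[0,0,0],"offset":[0,0,-0.1],"hand":0.8},{"dr":[0,0,0],"offset":[0,0,-0.3],"hand":0.8}]}}

```text
time_s: 14.95
eef_pos: [485.5, -317.9, 114.6]
ee_rot: [-0.002, 0.981, 0.194, -0.002]
force: [-0.1, -0.9, 0.1]
grip_width: 0.901
grip_force: 0.0
```

Call:
{"method": "arm_command", "body": {"increments": [{"dr":[0,0,0],"offset":[0,0,-0.38],"hand":0.8},{"dr":[0,0,0],"offset":[0,0,-0.38],"hand":0.8},{"dr":[0,0,0],"offset":[0,0,0],"hand":-1},{"dr":[0,0,0],"offset":[0,0,0],"hand":-1}]}}

```text
time_s: 15.35
eef_pos: [486.7, -319.1, 208.7]
ee_rot: [0.001, 0.981, 0.194, 0.001]
force: [-0.5, -0.0, -0.1]
grip_width: 0.576
grip_force: 0.0
```

```bash
python3 - <<'E'
from h import *
plan(405,0,215,-.03)
E
```

```text
t 15.35 p [ 486.7 -319.1  208.7] yaw 0.39 w 0.58 gf 0.0 F [-0.5 -0.  -0.1]
turn [ 0.003 -0.002  0.535] off [-0.761 -2.637 -0.052] rows>= 8.0 3.0
```

Call:
{"method": "arm_command", "body": {"increments": [{"dr":[0,0,0.179],"offset":[0,0,0],"hand":-1},{"dr":[0,0,0.178],"offset":[0,0,0],"hand":-1},{"dr":[0,0,0.178],"offset":[0,0,0],"hand":-1},{"dr":[0,0,0],"offset":[-0.08,-0.38,0],"hand":-1},{"dr":[0,0,0],"offset":[-0.08,-0.38,0],"hand":-1},{"dr":[0,0,0],"offset":[-0.08,-0.38,0],"hand":-1},{"dr":[0,0,0],"offset":[-0.08,-0.38,0],"hand":-1},{"dr":[0,0,0],"offset":[-0.08,-0.38,0],"hand":-1}]}}

```text
time_s: 16.15
eef_pos: [444.3, -87.7, 206.3]
ee_rot: [-0.0, 1.0, -0.015, -0.001]
force: [1.1, -0.0, -0.2]
grip_width: 0.002
grip_force: 0.0
```

Call:
{"method": "arm_command", "body": {"increments": [{"dr":[0,0,0],"offset":[-0.08,-0.38,0],"hand":-1},{"dr":[0,0,0],"offset":[-0.08,-0.38,0],"hand":-1},{"dr":[0,0,0],"offset":[-0.08,-0.38,0],"hand":-1},{"dr":[0,0,0],"offset":[-0.08,-0.38,0],"hand":-1},{"dr":[0,0,0],"offset":[-0.08,-0.38,0],"hand":-1},{"dr":[0,0,0],"offset":[-0.09,-0.4,0],"hand":-1},{"dr":[0,0,0],"offset":[0,0,0],"hand":-1},{"dr":[0,0,0],"offset":[0,0,0],"hand":-1}]}}

```text
time_s: 16.95
eef_pos: [394.4, 188.6, 206.5]
ee_rot: [0.0, 1.0, -0.014, -0.001]
force: [0.6, -0.4, 0.3]
grip_width: -0.002
grip_force: 0.0
```

```bash
python3 - <<'E'
from h import *
im=ctrl.capture("top")[:,:,::-1];sc=ctrl.capture("scene")[:,:,::-1]
cv2.imwrite("pics/top6.png",im)
w=np.hstack([cv2.resize(im[165:265,330:430],(400,400),interpolation=cv2.INTER_CUBIC),cv2.resize(sc[120:320,160:360],(400,400),interpolation=cv2.INTER_CUBIC)])
w=np.vstack([w,np.zeros((200,800,3),np.uint8)]);w[400:,:400]=cv2.resize(im[130:230,80:280],(400,200))
cv2.imwrite("pics/m6.png",w)
print(ray("top",(240,272),80))
plan(405,188.5,47,-.03)
E
```

```text
[346.45974338  25.35516143  80.        ]
t 17.05 p [395.1 187.2 206.8] yaw -0.031 w 0.0 gf 0.0 F [ 0.1 -0.4  0.7]
turn [ 0.001  0.002 -0.002] off [ 0.082 -0.014  1.331] rows>= 4.0 1.0
```

View pics/m6.png

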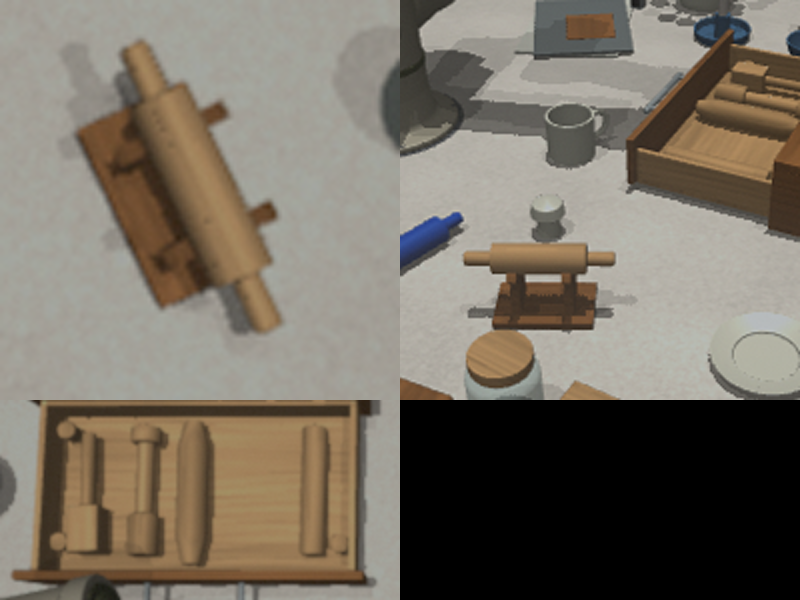

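The handled pin sits level in the notches (ends (133,45) and (270,325) in the left crop), and the plain pin lies between pestle and muddler. Check its centring, then lower in front of the drawer handle.

Call:
{"method": "arm_command", "body": {"increments": [{"dr":[0,0,0],"offset":[0.04,-0.014,0.25],"hand":-1},{"dr":[0,0,0],"offset":[0,0,0.35],"hand":-1},{"dr":[0,0,0],"offset":[0,0,0.35],"hand":-1},{"dr":[0,0,0],"offset":[0,0,0.25],"hand":-1},{"dr":[0,0,0],"offset":[0,0,0.13],"hand":-1},{"dr":[0,0,0],"offset":[0,0,0],"hand":-1}]}}

```text
time_s: 17.65
eef_pos: [399.1, 188.0, 45.9]
ee_rot: [0.0, 1.0, -0.017, -0.002]
force: [-0.1, -0.0, -0.2]
grip_width: -0.001
grip_force: 0.0
```

```bash
python3 - <<'E'
from h import *
f=lambda x,y:(330+(x+.5)/4-.5,165+(y+.5)/4-.5)
A,B=ray("top",f(270,325),85),ray("top",f(133,45),85);d=B-A;print((A+B)/2,np.linalg.norm(d),np.arctan2(d[1],d[0]))
plan(661,181,47,-.03)
E
```

```text
[ 485.70170255 -319.39771978   85.        ] 188.9704032275955 0.4001189898032035
t 17.65 p [399.1 188.   45.9] yaw -0.033 w -0.0 gf 0.0 F [-0.1 -0.  -0.2]
turn [ 0.001  0.006 -0.004] off [ 2.183 -0.007 -0.009] rows>= 6.0 1.0
```

Call:
{"method": "arm_command", "body": {"increments": [{"dr":[0,0,0],"offset":[0.12,0,-0.01],"hand":-1},{"dr":[0,0,0],"offset":[0.1,0,0],"hand":-1},{"dr":[0,0,0],"offset":[0.06,0,0],"hand":-1},{"dr":[0,0,0],"offset":[0.06,0,0],"hand":-1},{"dr":[0,0,0],"offset":[0.09,0,0],"hand":-1},{"dr":[0,0,0],"offset":[0.12,0,0],"hand":-1},{"dr":[0,0,0],"offset":[0.12,0,0],"hand":-1},{"dr":[0,0,0],"offset":[0.12,0,0],"hand":-1}]}}

```text
time_s: 18.45
eef_pos: [495.5, 186.4, 49.1]
ee_rot: [0.0, 1.0, -0.015, -0.0]
force: [-3.8, -1.8, 0.9]
grip_width: 0.001
grip_force: 1.6
```

Call:
{"method": "arm_command", "body": {"increments": [{"dr":[0,0,0],"offset":[0.12,0,0],"hand":-1},{"dr":[0,0,0],"offset":[0.12,0,0],"hand":-1},{"dr":[0,0,0],"offset":[0.12,0,0],"hand":-1},{"dr":[0,0,0],"offset":[0.12,0,0],"hand":-1},{"dr":[0,0,0],"offset":[0.12,0,0],"hand":-1},{"dr":[0,0,0],"offset":[0.12,0,0],"hand":-1},{"dr":[0,0,0],"offset":[0.12,0,0],"hand":-1},{"dr":[0,0,0],"offset":[0.12,0,0],"hand":-1}]}}

```text
time_s: 19.25
eef_pos: [610.6, 182.9, 49.0]
ee_rot: [0.0, 1.0, -0.015, -0.0]
force: [-3.1, -0.5, 1.8]
grip_width: -0.003
grip_force: 1.5
```

```bash
python3 - <<'E'
from h import *
plan(661,181,47,-.03)
cv2.imwrite("pics/m7.png",ctrl.capture("scene")[:,:,::-1])
E
```

```text
t 19.25 p [610.6 182.9  49. ] yaw -0.031 w -0.0 gf 1.5316599793732166 F [-3.1 -0.5  1.8]
turn [ 0.     0.001 -0.001] off [0.42  0.003 0.017] rows>= 2.0 1.0
```

View pics/m7.png

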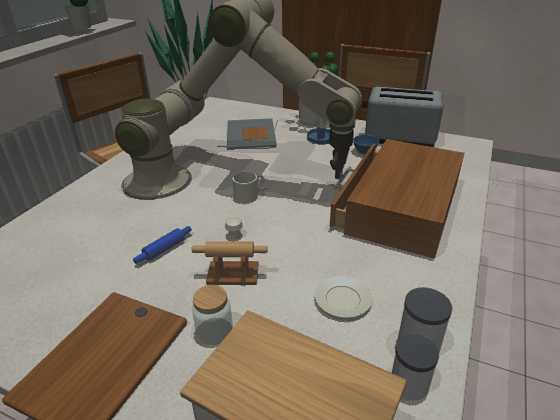

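The drawer is closing properly, with its front at about (350,185) close to the chest. Continue slowly until the force rises.

Call:
{"method": "arm_command", "body": {"increments": [{"dr":[0,0,0],"offset":[0.08,0,0],"hand":-1},{"dr":[0,0,0],"offset":[0.08,0,0],"hand":-1},{"dr":[0,0,0],"offset":[0.08,0,0],"hand":-1},{"dr":[0,0,0],"offset":[0.05,0,0],"hand":-1},{"dr":[0,0,0],"offset":[0.04,0,0],"hand":-1},{"dr":[0,0,0],"offset":[0.02,0,0],"hand":-1},{"dr":[0,0,0],"offset":[0,0,0],"hand":-1}]}}

```text
time_s: 20.0
eef_pos: [652.2, 181.9, 48.9]
ee_rot: [-0.0, 1.0, -0.015, 0.0]
force: [-0.0, 0.8, 0.0]
grip_width: 0.003
grip_force: 0.0
```

Call:
{"method": "arm_command", "body": {"increments": [{"dr":[0,0,0],"offset":[0.03,0,0],"hand":-1},{"dr":[0,0,0],"offset":[0.02,0,0],"hand":-1},{"dr":[0,0,0],"offset":[0,0,0],"hand":-1}]}}

```text
time_s: 20.3
eef_pos: [657.2, 181.9, 48.8]
ee_rot: [0.0, 1.0, -0.015, -0.001]
force: [-6.0, -1.1, 2.9]
grip_width: 0.005
grip_force: 3.2
```

Call:
{"method": "arm_command", "body": {"increments": [{"dr":[0,0,0],"offset":[0.03,0,0],"hand":-1},{"dr":[0,0,0],"offset":[0,0,0],"hand":-1}]}}

```text
time_s: 20.5
eef_pos: [657.5, 181.9, 48.7]
ee_rot: [0.001, 1.0, -0.015, -0.006]
force: [-26.5, -2.6, 13.6]
grip_width: -0.002
grip_force: 13.1
```

Force rises against a hard stop. Back off, lift and check that the front is flush.

Call:
{"method": "arm_command", "body": {"increments": [{"dr":[0,0,0],"offset":[-0.1,0,0],"hand":-1},{"dr":[0,0,0],"offset":[-0.3,0,0],"hand":-1},{"dr":[0,0,0],"offset":[-0.38,0,0],"hand":-1},{"dr":[0,0,0],"offset":[-0.38,0,-0.1],"hand":-1},{"dr":[0,0,0],"offset":[-0.3,0,-0.2],"hand":-1},{"dr":[0,0,0],"offset":[-0.2,0,-0.3],"hand":-1},{"dr":[0,0,0],"offset":[-0.1,0,-0.3],"hand":-1},{"dr":[0,0,0],"offset":[0,0,-0.2],"hand":-1}]}}

```text
time_s: 21.3
eef_pos: [449.9, 188.5, 183.8]
ee_rot: [-0.0, 1.0, -0.015, 0.002]
force: [0.3, 0.7, -0.7]
grip_width: 0.004
grip_force: 0.0
```

```bash
python3 - <<'E'
from h import *
a=ctrl.capture("scene")[130:260,200:480,::-1];b=ctrl.capture("top")[:,:,::-1]
w=np.zeros((600,800,3),np.uint8);w[:300,:646]=cv2.resize(a,(646,300),interpolation=cv2.INTER_CUBIC)
w[300:,:500]=cv2.resize(b[20:170,60:310],(500,300));w[300:600,500:]=cv2.resize(b[165:265,330:430],(300,300))
cv2.imwrite("pics/m8.png",w);plan(657,182,50,-.03)
E
```

```text
t 21.4 p [452.  188.5 184.6] yaw -0.03 w -0.0 gf 0.0 F [ 0.4 -0.9 -0.4]
turn [-0.002 -0.01  -0.   ] off [1.709 0.003 1.122] rows>= 6.0 1.0
```

View pics/m8.png

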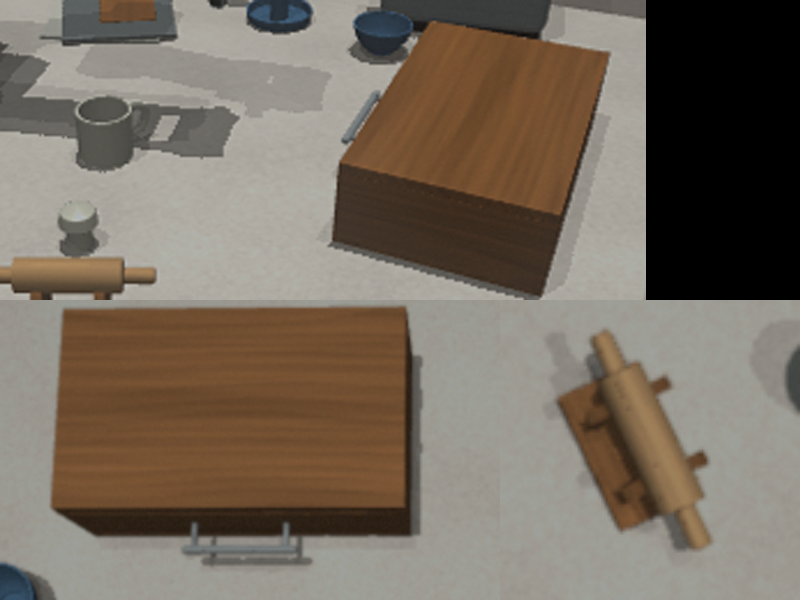

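The drawer front is flush with the chest (handle at (240,550)), and the handled pin sits centred on the stand (655,440). Handing in.

```bash
python3 -c "
from rig import ctrl
print(ctrl.finish_job())"
```

```text
the job is handed in; nothing more can be done
None
```

I handed the job in at about 21 s: the handled pin is centred in the stand's notches, the plain pin is in the drawer with the other tools, and the drawer is pushed to its stop and looks flush. The judge returned no verdict.

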